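Fetch the lipstick from under the riser with a reacher

TASK

A lipstick tube has slid into the low gap under the clear riser, beside a small round jar. Take the reacher by its trigger levers, put its open jaws around that lipstick and squeeze the trigger so that the jaws close on it while it is still under the riser. Draw it out clamped in the jaws, never touching it with the robot itself, until the whole tube is a few centimetres clear of the riser's front edge, then let go, leaving lipstick and reacher lying on the dresser.

Things in the scene. Friction and masses are not known exactly. Their poses are not given: they have to be found in the camera images.
- reacher: Loose 170 g hand reacher lying flat: black handle block behind, two upright black trigger levers, aluminium tube, 66 mm cross-piece (x 145 to 155 mm, a stop), two grey jaw plates (x 155 to 225 mm, 4 to 28 mm high). x points to the jaws, z up; origin on the underside midway between the levers, where it balances. All that is ahead of the levers is under 30 mm high. Carried by the levers, jaws open.
- trigger (a joint): Inward slide of each lever, 0 free to 0.018 m; both move alike. Levers: x -22 to +22 mm, 6 to 50 mm high, 60 mm over their outer faces when free; pinch from above along reacher y. Jaw gap = width over levers - 10 mm (50 to 14 mm); jaws 4 mm thick. Springs: 5 N free, 8 N at 15 mm; pinch to 54 mm to carry it open, 15 to 30 N to clamp; springs open when released.
- lipstick: The tube to fetch: black plastic with a thin metal band, square, 72 x 21 x 21 mm, 30 g, lying under the riser within 12 degrees of square to its front edge, near end 5 to 45 mm inside. Origin at its centre, x its length. Two like tubes stand upright on the riser (not wanted); a jar 42 mm across, 30 mm high, white lid, stands under it about 120 mm to one side of the lipstick.
- riser: Fixed clear acrylic riser with metal trim on front and back edges: top 160 mm deep (its x), 300 mm wide (its y), top face 65 mm high, 60 mm clear below, 5 mm side panels at y = +-147 mm, open front and back. Origin on the dresser under its middle. The front edge is at x = -80 mm; its -x points out of the gap, towards the reacher (roughly world -y, the robot's right).

How it is judged:
By the outcome, as a careful person would: the job done as asked, in the order asked, and still so for the second after the job is handed in, with the robot touching nothing.
It also fails if it takes over 43 s, if anything falls off the work surface, if the arm or the gripper's body presses on something with over 40 N, if the wrist force passes 120 N, or if a joint passes its speed limit or range.

ROBOT

A 7-joint arm with a two-finger parallel gripper is mounted at the origin on the work surface. World frame = base frame: x ahead of the robot, y to its left, z up, the work surface at z = 0. Lengths are in m, angles in rad, forces in N, time in s.
With the tool pointing down it reaches from about 0.4 to 0.9 m from the base axis. Payload 5.6 kg.
Tool frame: the origin (TCP) lies at the centre of the arm's flange, where the gripper is bolted on; the fingertips stand 190 mm ahead of it and the grasp point (between the pads) lies 171 mm ahead of it; z points along the fingers, y is the direction in which the jaws open and shut (so a half turn about z gives the same grasp; the last joint's range is limited). The gripper opens to 92 mm and grips with 3 to 60 N. Pads are 20 mm wide; open, the fingers measure 128 mm over their backs; the gripper's body (75 mm by 189 mm) begins 69 mm behind the grasp point.
Start: joints at [1.144, 0.468, -0.012, 1.603, 0.006, 1.071, -0.056], TCP at [0.243, -0.603, 0.405] pointing down, gripper open.
Joint ranges: [-2.53, 2.53], [-0.31, 2.02], [-1.57, 1.55], [0.28, 2.44], [-1.29, 4.43], [0.15, 1.84], [-2.92, 2.92]. Speed limits (rad/s): [2.57, 2.57, 3.14, 3.14, 3.14, 3.14, 3.14].

INTERFACE

Orientations are given as a unit quaternion [w, x, y, z].
In Python, from bench import sense, camera, get_calibration, hand_in gives the robot as it stands. The module is installed in compiled form; this text tells all that it offers.
- The arm moves only by the shell command python3 -m jog 'ROWS' [OPENING] [FORCE]. ROWS is JSON, a list of rows, each a list of 6 numbers: the shift along the tool's x, y, z in cm, then the turn, a rotation vector about the tool's x, y, z in rad. A call has exactly 5 rows; each row is the pose to reach, as a shift and turn from the pose commanded when the call began, along the tool's axes at that moment; what a row does not reach only later rows make up. A row lasts 1/10 s, in which the tool goes at most 50 mm and 8.59 degrees, less where a joint would pass 70% of its speed; a pose out of reach is approached as far as the arm can. A call with a gripper value outside its range is refused whole. OPENING is the finger opening in cm, from 0 to 9.19, set as the call begins (- or left out, the last holds). The fingers move at their own pace and stop on an object; FORCE is the grip in N (left out, the last holds). Time passes only in rows, so rows that repeat a pose let the fingers close, or fill a call up. It gives the time, the measured TCP pose, the force and the opening at its end, in the units of the state.
- sense(): the state, without advancing time (a new reading comes with each control period).
- camera(name): name is "scene" or "top"; returns the picture (420x560x3 uint8, red, green, blue); there is no depth.
- get_calibration(name): a dict with "fx", "fy", "cx", "cy" (pixels), "D" ([k1, k2, p1, p2, k3] as OpenCV has them; the pictures are not rectified), "R" (3x3) and "t" (3): a world point X has camera coordinates R X + t. Camera axes: x right, y down, z forward; pixel columns grow to the right and rows downward; lengths in m; the calibration is good to about 2 mm. A picture is of the moment at which its call begins. get_calibration takes no time and is no camera call.
- hand_in(): hands the job in, once; it reports no verdict.
The state is a dict: "time": time; "q": joint angles; "dq": joint speeds; "joint_efforts": joint torques, N m; "position": TCP position; "eef_rot": TCP orientation; "ft_force": force on the tool from outside, world axes, zero at the start; "moment": the same for the moment, N m; "opening": finger opening in m.
Only numpy, scipy, OpenCV 4.12 (cv2) and the standard library are available. Lean on these libraries where they do the work, as an engineer would, in place of code of your own. Each camera call takes 0.05 s, during which the arm holds its last target. There are 200 camera calls.

## Working session

There is one attempt and no reset: what is moved stays moved. The work goes in short steps, Python scripts to look and compute and a shell command to move; the robot and the scene stay as the last step left them, time stands still between calls to the robot, and variables do not carry over. Pictures are saved under pics/ and viewed, about 8 in all and at most 12, crops included, and the job is handed in when it is done.

```bash
mkdir -p pics; python3 - <<'E'
from bench import *
import cv2,numpy as np
for n in("scene","top"):
    im=camera(n); cv2.imwrite(f"pics/{n}0.png",im[:,:,::-1]); c=get_calibration(n); print(n,{k:np.round(v,3).tolist() for k,v in c.items()})
s=sense();print(s)
E
```

```text
scene {'fx': 441.926, 'fy': 441.926, 'cx': 276.495, 'cy': 215.933, 'D': [0.05, 0.0, 0.0, 0.0, 0.0], 'R': [[0.532, 0.846, 0.01], [0.687, -0.425, -0.589], [-0.495, 0.321, -0.808]], 't': [-0.284, -0.355, 0.993]}
top {'fx': 410.676, 'fy': 410.676, 'cx': 276.857, 'cy': 202.719, 'D': [-0.117, 0.0, 0.0, 0.0, 0.0], 'R': [[-0.001, -1.0, -0.002], [-0.973, 0.002, -0.233], [0.233, 0.002, -0.973]], 't': [0.034, 0.557, 0.723]}
{'time': 0.1, 'q': array([ 1.144028  ,  0.46831876, -0.01159095,  1.60352754,  0.00599987,
        1.07139369, -0.05628478]), 'dq': array([-0.00059094, -0.00353529, -0.00063443, -0.00297267,  0.00024287,
       -0.00066726,  0.00170211]), 'joint_efforts': array([ 2.64802247e-04, -5.21642590e+01, -1.27285547e-02, -2.44362992e+01,
       -5.67984581e-02,  1.41745483e-02,  3.84738053e-05]), 'position': array([ 0.24324071, -0.6025346 ,  0.40381776]), 'eef_rot': array([-7.77944590e-04,  9.81652045e-01,  1.90679343e-01, -2.12855658e-04]), 'ft_force': array([-0.1597483 ,  0.54634773, -0.64473381]), 'moment': array([ 0.01510039, -0.03394113,  0.03304427]), 'opening': 0.09170421210848546}
```

View pics/top0.png

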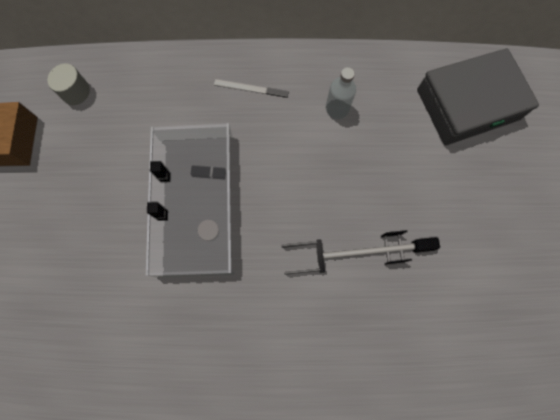

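View pics/scene0.png

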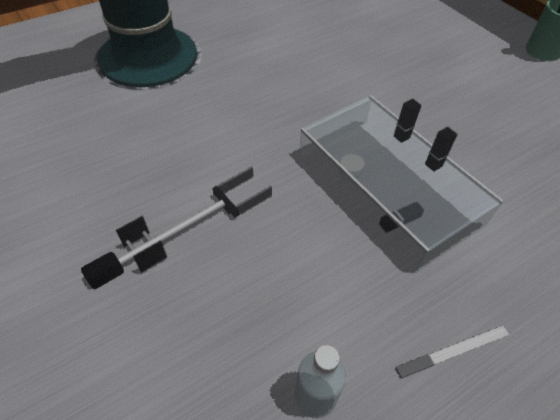

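The top view shows the reacher levers around (397,248) with its jaws to the left at cols 283–320. The lipstick is at (192–225,172) under the riser, whose front edge is at col ~231, and the jar is at (208,230). Next I'll measure these.

```bash
cat > h.py <<'E'
from bench import *
import cv2,numpy as np
def ray(n,px,z):
    c=get_calibration(n);K=np.array([[c['fx'],0,c['cx']],[0,c['fy'],c['cy']],[0,0,1]])
    p=cv2.undistortPoints(np.array(px,float).reshape(-1,1,2),K,np.array(c['D'],float)).reshape(-1,2)
    R=np.array(c['R']);t=np.array(c['t']);o=-R.T@t
    d=np.c_[p,np.ones(len(p))]@R
    return o+d*((z-o[2])/d[:,2])[:,None]
def blobs(im,roi,thr,amin=15):
    x0,y0,x1,y1=roi;g=im[y0:y1,x0:x1].max(2);m=(g<thr).astype(np.uint8)
    n,l,st,ce=cv2.connectedComponentsWithStats(m)
    out=[]
    for i in range(1,n):
        if st[i,4]>=amin:
            pts=np.argwhere(l==i)[:,::-1]+[x0,y0]
            r=cv2.minAreaRect(pts.astype(np.float32));out.append((st[i,4],np.round(ce[i]+[x0,y0],1),np.round(cv2.boxPoints(r),1)))
    return out
E
python3 - <<'E'
from h import *
im=cv2.imread('pics/top0.png')[:,:,::-1]
print("reacher")
for t in(30,45):
  for b in blobs(im,(270,215,450,285),t): print(t,b[0],b[1],b[2].tolist())
print("lip")
for t in (50,60,70):
  for b in blobs(im,(182,155,230,190),t): print(t,b[0],b[1],b[2].tolist())
a=cv2.resize(im[150:290,140:450],None,fx=2.5,fy=2.5,interpolation=cv2.INTER_CUBIC)
cv2.imwrite('pics/topc.png',np.clip(a[:,:,::-1].astype(float)*1.8,0,255).astype(np.uint8))
E
```

```text
reacher
30 51 [392.2 233.6] [[381.70001220703125, 233.6999969482422], [402.8999938964844, 231.0], [403.20001220703125, 233.6999969482422], [382.0, 236.39999389648438]]
30 283 [426.1 244.6] [[412.79998779296875, 240.0], [437.5, 237.3000030517578], [438.79998779296875, 249.1999969482422], [414.1000061035156, 252.0]]
30 23 [395.3 261.8] [[386.8999938964844, 262.1000061035156], [403.8999938964844, 260.20001220703125], [404.0, 261.3999938964844], [387.0, 263.29998779296875]]
45 75 [393.2 233.6] [[381.6000061035156, 233.1999969482422], [404.8999938964844, 230.3000030517578], [405.3999938964844, 234.0], [382.1000061035156, 236.89999389648438]]
45 314 [425.8 244.7] [[411.79998779296875, 239.8000030517578], [438.0, 236.89999389648438], [439.3999938964844, 249.6999969482422], [413.20001220703125, 252.60000610351562]]
45 58 [321.4 264.4] [[318.3999938964844, 256.20001220703125], [322.5, 255.6999969482422], [324.20001220703125, 271.0], [320.0, 271.3999938964844]]
45 46 [397.  261.6] [[385.8999938964844, 261.8999938964844], [407.8999938964844, 259.1000061035156], [408.20001220703125, 261.3999938964844], [386.1000061035156, 264.1000061035156]]
lip
60 61 [199.5 173.4] [[192.39999389648438, 174.89999389648438], [193.5, 167.39999389648438], [207.89999389648438, 169.39999389648438], [206.89999389648438, 177.0]]
60 57 [219.4 173.9] [[214.0, 169.0], [224.0, 169.0], [224.0, 177.0], [214.0, 177.0]]
70 190 [200.1 171.5] [[190.5, 176.0], [191.5, 165.5], [209.89999389648438, 167.1999969482422], [208.89999389648438, 177.60000610351562]]
70 124 [218.7 173.1] [[213.0, 178.0], [213.0, 168.0], [225.0, 168.0], [225.0, 178.0]]
```

View pics/topc.png

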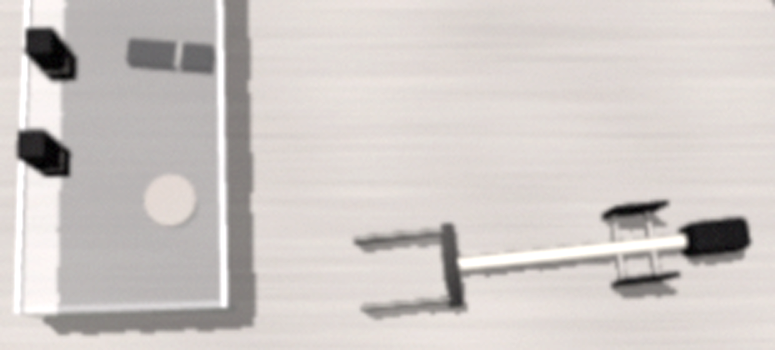

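The crop shows the lipstick top face corners at (128,38), (215,44), (213,74) and (127,68). The levers run (605,215)–(665,205) and (615,287)–(678,276). The cross-piece runs (448,225)–(460,305), and the jaw tips are at (357,242) and (366,310).

```bash
python3 - <<'E'
from h import *
def T(pts,z): return ray('top',np.array(pts)/2.5+[140,150],z)
c=get_calibration('top');print('cam',-np.array(c['R']).T@c['t'])
np.set_printoptions(precision=4,suppress=True)
L=T([(128,38),(215,44),(213,74),(127,68)],.021);print('lip',L)
ctr=L.mean(0);ax=(L[0]+L[3]-L[1]-L[2])/2;print(ctr,np.linalg.norm(ax),'yaw',np.degrees(np.arctan2(ax[1],ax[0])))
F=T([(221,0),(226,305)],.0625);B=T([(27,0),(17,312)],.0625);print('riser front',F,'back',B, 'yaw', np.degrees(np.arctan2(*(F[0]-F[1])[:2][::-1]))+90)
print('corners',T([(226,305),(17,312)],.065))
lev=T([(605,217),(665,206),(615,287),(678,276)],.05);print('lev',lev,lev.mean(0))
tu=T([(460,265),(685,241)],.018);d=tu[0]-tu[1];print('tube',tu,np.degrees(np.arctan2(d[1],d[0])))
cr=T([(448,225),(460,305)],.028);print('cross',cr,cr.mean(0),np.linalg.norm(cr[0]-cr[1]),np.degrees(np.arctan2(*(cr[0]-cr[1])[:2][::-1]))+90)
print('tips',T([(357,240),(366,308)],.028))
print('handle end',T([(747,219),(749,245)],.03))
jar=T([(170,200)],.03);print('jar',jar)
# scene check: lipstick near end, lever
E
```

```text
cam [0.37351132 0.03222641 0.83243959]
lip [[0.6485 0.2126 0.021 ]
 [0.6428 0.1393 0.021 ]
 [0.6168 0.1402 0.021 ]
 [0.6223 0.2121 0.021 ]]
[0.6326 0.176  0.021 ] 0.07282500013283084 yaw 85.606861472603
riser front [[0.666  0.1302 0.0625]
 [0.4251 0.1202 0.0625]] back [[0.6674 0.2877 0.0625]
 [0.4187 0.2782 0.0625]] yaw 92.36827891681934
corners [[0.425  0.1199 0.065 ]
 [0.4186 0.2774 0.065 ]]
lev [[ 0.4924 -0.1699  0.05  ]
 [ 0.5007 -0.218   0.05  ]
 [ 0.4383 -0.1748  0.05  ]
 [ 0.4462 -0.2246  0.05  ]] [ 0.4694 -0.1968  0.05  ]
tube [[ 0.4594 -0.0598  0.018 ]
 [ 0.4773 -0.2428  0.018 ]] 95.56834017939129
cross [[ 0.49   -0.05    0.028 ]
 [ 0.4272 -0.0579  0.028 ]] [ 0.4586 -0.0539  0.028 ] 0.06333439314265668 97.23147903240498
tips [[0.4783 0.022  0.028 ]
 [0.4252 0.0152 0.028 ]]
handle end [[ 0.4929 -0.2912  0.03  ]
 [ 0.4719 -0.2911  0.03  ]]
jar [[0.5099 0.1704 0.03  ]]
```

```bash
cat >> h.py <<'E'
from scipy.spatial.transform import Rotation as Ro
def delta(p,yaw):
    """row from sensed pose to TCP position p, tool down, tool x at world yaw (deg)"""
    s=sense();w,x,y,z=s['eef_rot'];R=Ro.from_quat([x,y,z,w])
    a=np.radians(yaw);c,d=np.cos(a),np.sin(a)
    G=Ro.from_matrix(np.array([[c,d,0],[d,-c,0],[0,0,-1]]))
    X=R.as_matrix()
    print('t',s['time'],'pos',np.round(s['position'],4),'yaw',np.degrees(np.arctan2(X[1,0],X[0,0])).round(2),'open',round(s['opening'],4),'F',np.round(s['ft_force'],1))
    print('row',np.round(np.r_[R.inv().apply(np.array(p)-s['position'])*100,(R.inv()*G).as_rotvec()],3).tolist())
E
python3 -c "
from h import *
print(ray('scene',[(150,60),(100,55)],0))
# scene check of lipstick near end top corners & lever tops
print(ray('scene',[(380,218),(394,231),(388,205)],.0))
delta([.472,-.2,.30],96)"
```

```text
[[ 0.01377026 -0.00311269  0.        ]
 [-0.05797408 -0.09008398  0.        ]]
[[0.61578246 0.15172911 0.        ]
 [0.64796077 0.15408259 0.        ]
 [0.60181233 0.18099607 0.        ]]
t 0.1 pos [ 0.2432 -0.6025  0.4038] yaw 21.98 open 0.0917 F [-0.2  0.5 -0.6]
row [36.283, -28.746, 10.424, -0.001, -0.001, -1.292]
```

```bash
python3 -m jog '[[3.6,-2.9,1,0,0,-0.13],[7.2,-5.8,2,0,0,-0.26],[10.8,-8.7,3,0,0,-0.39],[14.4,-11.5,4,0,0,-0.52],[18,-14.4,5,0,0,-0.65]]' 9.1 15; python3 -c "
from h import *
delta([.472,-.2,.30],96)"
```

```text
time: 0.6
position: [0.3568, -0.4001, 0.3542]
eef_rot: [-0.0, 0.868, 0.496, -0.0]
ft_force: [0.7, -0.1, -0.2]
opening: 0.0914
t 0.6 pos [ 0.3568 -0.4001  0.3542] yaw 59.52 open 0.0914 F [ 0.7 -0.1 -0.2]
row [23.085, -0.222, 5.416, -0.0, -0.0, -0.637]
```

```bash
python3 -m jog '[[4.6,0,1.1,0,0,-0.128],[9.2,0,2.2,0,0,-0.256],[13.9,-0.1,3.3,0,0,-0.384],[18.5,-0.2,4.4,0,0,-0.512],[23.1,-0.2,5.4,0,0,-0.637]]'; python3 -m jog '[[0,0,0,0,0,0],[0,0,0,0,0,0],[0,0,0,0,0,0],[0,0,0,0,0,0],[0,0,0,0,0,0]]'; python3 -c "
from h import *
delta([.472,-.2,.202],96)
a,b=camera('top'),camera('scene')
k=np.hstack([cv2.resize(a[190:310,260:460],(400,240)),cv2.resize(b[180:300,60:260],(400,240))])
cv2.imwrite('pics/hov.png',np.clip(k[:,:,::-1]*1.6,0,255).astype(np.uint8))"
```

```text
time: 1.1
position: [0.4732, -0.2006, 0.3001]
eef_rot: [-0.0, 0.669, 0.743, -0.0]
ft_force: [0.1, -0.5, 0.1]
opening: 0.0909
time: 1.6
position: [0.4723, -0.2036, 0.3009]
eef_rot: [0.0, 0.672, 0.741, -0.0]
ft_force: [0.1, -0.3, -0.9]
opening: 0.091
t 1.6 pos [ 0.4723 -0.2036  0.3009] yaw 95.57 open 0.091 F [ 0.1 -0.3 -0.9]
row [0.365, 0.003, 9.889, 0.0, 0.001, -0.007]
```

View pics/hov.png

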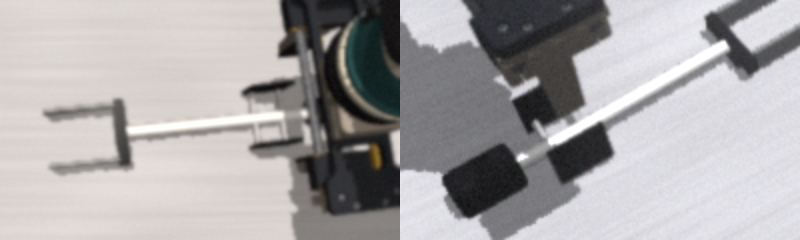

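The hand is over the levers, with one finger visible outside the lever in the scene crop and the reacher undisturbed. I'll descend and pinch to 54 mm.

```bash
python3 -m jog '[[0.1,0,2.5,0,0,0],[0.2,0,5,0,0,0],[0.3,0,7.5,0,0,0],[0.3,0,9,0,0,0],[0.3,0,9.9,0,0,0]]'; python3 -m jog '[[0,0,0,0,0,0],[0,0,0,0,0,0],[0,0,0,0,0,0],[0,0,0,0,0,0],[0,0,0,0,0,0]]' 5.4 15;python3 -m jog '[[0,0,0,0,0,0],[0,0,0,0,0,0],[0,0,0,0,0,0],[0,0,0,0,0,0],[0,0,0,0,0,0]]'; python3 -c "
from h import *
delta([.472,-.2,.202],96)
a,b=camera('top'),camera('scene')
k=np.hstack([cv2.resize(a[190:310,260:460],(400,240)),cv2.resize(b[180:300,60:260],(400,240))])
cv2.imwrite('pics/grip.png',np.clip(k[:,:,::-1]*1.6,0,255).astype(np.uint8))"
```

```text
time: 2.2
position: [0.4722, -0.1995, 0.2006]
eef_rot: [-0.001, 0.671, 0.741, -0.0]
ft_force: [-0.4, 0.6, 0.8]
opening: 0.0907
time: 2.7
position: [0.4731, -0.1995, 0.2026]
eef_rot: [0.001, 0.671, 0.742, 0.0]
ft_force: [1.0, 0.4, 3.5]
opening: 0.0549
time: 3.2
position: [0.4731, -0.1995, 0.2026]
eef_rot: [0.001, 0.671, 0.742, 0.0]
ft_force: [1.2, -0.5, 7.3]
opening: 0.0542
t 3.2 pos [ 0.4731 -0.1995  0.2026] yaw 95.72 open 0.0542 F [ 1.2 -0.5  7.3]
row [-0.042, -0.118, 0.058, 0.002, 0.001, -0.005]
```

View pics/grip.png

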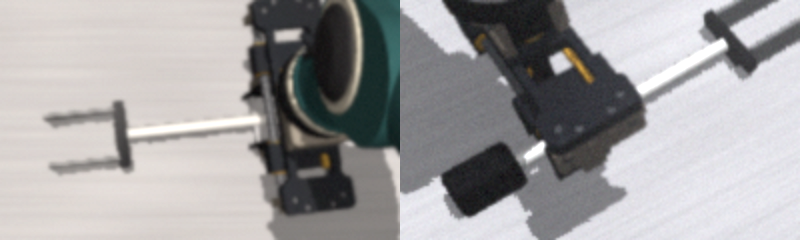

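Levers pinched at 54 mm with the jaws still open. I'll lift 12 mm and check.

```bash
python3 -m jog '[[0,0,-0.3,0,0,0],[0,0,-0.6,0,0,0],[0,0,-0.9,0,0,0],[0,0,-1.2,0,0,0],[0,0,-1.2,0,0,0]]'; python3 -m jog '[[0,0,0,0,0,0],[0,0,0,0,0,0],[0,0,0,0,0,0],[0,0,0,0,0,0],[0,0,0,0,0,0]]'; python3 -c "
from h import *
delta([.472,-.2,.212],96)
a,b=camera('top'),camera('scene')
cv2.imwrite('pics/l_top.png',a[:,:,::-1])
k=np.hstack([cv2.resize(a[190:310,260:460],(400,240)),cv2.resize(b[140:260,100:300],(400,240))])
cv2.imwrite('pics/lift.png',np.clip(k[:,:,::-1]*1.6,0,255).astype(np.uint8))"
```

```text
time: 3.8
position: [0.4726, -0.1994, 0.214]
eef_rot: [0.0, 0.671, 0.742, 0.0]
ft_force: [1.1, -0.2, -1.8]
opening: 0.0539
time: 4.3
position: [0.4725, -0.1993, 0.2136]
eef_rot: [-0.0, 0.671, 0.742, -0.0]
ft_force: [-1.2, 0.1, -1.7]
opening: 0.0541
t 4.3 pos [ 0.4725 -0.1993  0.2136] yaw 95.73 open 0.0541 F [-1.2  0.1 -1.7]
row [-0.065, -0.058, 0.159, -0.0, -0.0, -0.005]
```

View pics/lift.png

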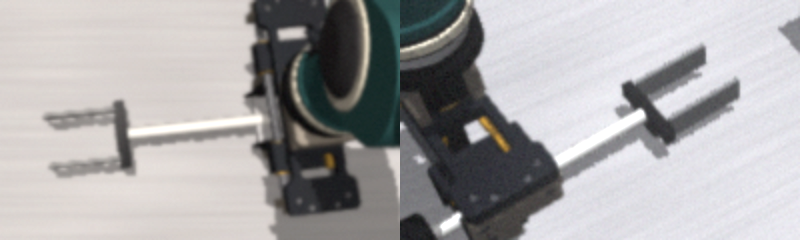

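```bash
python3 -c "
from h import *
np.set_printoptions(precision=4,suppress=True)
c=ray('top',[(319.5,240.5),(323,273.5)],.039);t=ray('top',[(282,248.5),(285.5,273)],.039)
p=sense()['position'];d=np.array([np.cos(np.radians(95.7)),np.sin(np.radians(95.7))]);n=np.array([-d[1],d[0]])
for q in(c,t):m=q.mean(0)[:2]-p[:2];print(q,'along',m@d,'lat',m@n)
delta([.6124,-.104,.209],85.6)"
```

```text
[[ 0.4874 -0.0494  0.039 ]
 [ 0.4236 -0.0547  0.039 ]] along 0.14823183581807178 lat 0.0022619864053548214
[[0.472  0.0237 0.039 ]
 [0.4248 0.0172 0.039 ]] along 0.22107567607781056 lat 0.0021222870623710446
t 4.4 pos [ 0.4725 -0.1993  0.2136] yaw 95.73 open 0.0539 F [-0.8 -0.1 -1.5]
row [8.089, 14.872, 0.462, -0.0, 0.0, 0.177]
```

```bash
python3 -m jog '[[0.6,1,0,0,0,0.01],[1.8,3,0,0,0,0.04],[3.2,5.5,0,0,0,0.07],[4.5,8,0,0,0,0.1],[5.8,10.5,0.1,0,0,0.13]]'; python3 -m jog '[[0.6,1.6,0.1,0,0,0.02],[1.2,3,0.2,0,0,0.04],[1.6,3.9,0.3,0,0,0.047],[1.6,3.9,0.4,0,0,0.047],[1.6,3.9,0.4,0,0,0.047]]'; python3 -m jog '[[0,0,0,0,0,0],[0,0,0,0,0,0],[0,0,0,0,0,0],[0,0,0,0,0,0],[0,0,0,0,0,0]]'; python3 -c "
from h import *
delta([.6124,-.104,.209],85.6)
a,b=camera('top'),camera('scene')
cv2.imwrite('pics/p_top.png',a[:,:,::-1])
k=np.hstack([cv2.resize(a[120:240,170:330],(400,300),interpolation=2),cv2.resize(b[100:260,240:453],(400,300),interpolation=2)])
cv2.imwrite('pics/pre.png',np.clip(k[:,:,::-1]*1.6,0,255).astype(np.uint8))"
```

```text
time: 4.9
position: [0.5727, -0.1296, 0.2128]
eef_rot: [0.0, 0.718, 0.696, 0.0]
ft_force: [0.4, 0.4, -1.7]
opening: 0.0542
time: 5.4
position: [0.6102, -0.1163, 0.2082]
eef_rot: [-0.0, 0.734, 0.679, -0.001]
ft_force: [0.7, -0.4, -1.4]
opening: 0.0539
time: 5.9
position: [0.6106, -0.1165, 0.2087]
eef_rot: [0.0, 0.734, 0.679, -0.0]
ft_force: [0.1, -0.3, -2.2]
opening: 0.0539
t 5.9 pos [ 0.6106 -0.1165  0.2087] yaw 85.57 open 0.0539 F [ 0.1 -0.3 -2.2]
row [1.258, 0.086, -0.027, -0.0, 0.0, -0.0]
```

View pics/pre.png

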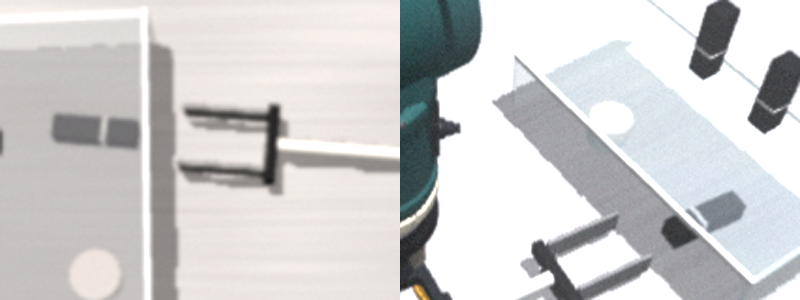

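The jaws point straight at the lipstick: the jaw midline extended reaches crop y≈131, and the tube axis is at ≈130. I'll insert 9.4 cm.

```bash
python3 -m jog '[[0.5,0,0,0,0,0],[1.5,0,0,0,0,0],[3,0,0,0,0,0],[4.5,0.1,0,0,0,0],[6,0.1,0,0,0,0]]'; python3 -m jog '[[1.3,0,0,0,0,0],[2.4,0,0,0,0,0],[3.1,0,0.1,0,0,0],[3.4,0,0.2,0,0,0],[3.4,0,0.2,0,0,0]]';python3 -c "
from h import *
delta([.6187,-.022,.207],85.6)
a,b=camera('top'),camera('scene')
k=np.hstack([cv2.resize(a[120:240,170:330],(400,300),interpolation=2),cv2.resize(b[100:260,240:453],(400,300),interpolation=2)])
cv2.imwrite('pics/ins.png',np.clip(k[:,:,::-1]*1.6,0,255).astype(np.uint8))"
```

```text
time: 6.5
position: [0.6165, -0.0543, 0.2087]
eef_rot: [-0.0, 0.733, 0.68, 0.0]
ft_force: [0.5, 0.4, -1.7]
opening: 0.054
time: 7.0
position: [0.6188, -0.0225, 0.2064]
eef_rot: [-0.0, 0.734, 0.679, -0.0]
ft_force: [-0.0, -0.3, -2.4]
opening: 0.0538
t 7.0 pos [ 0.6188 -0.0225  0.2064] yaw 85.6 open 0.0538 F [-0.  -0.3 -2.4]
row [0.048, -0.019, -0.058, -0.0, 0.0, -0.0]
```

View pics/ins.png

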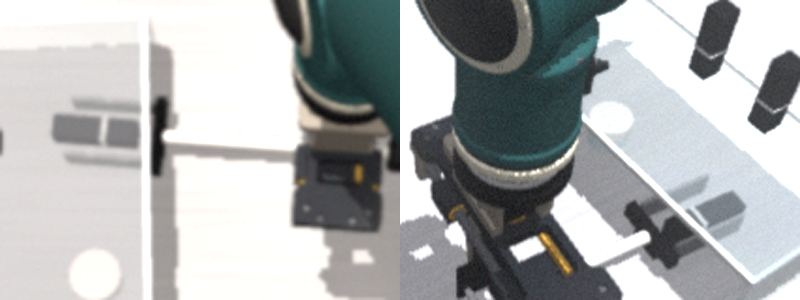

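The jaws sit symmetrically around the lipstick, at crop y≈103 and 157 with the tube at 130. Now squeeze.

```bash
python3 -m jog '[[0,0,0,0,0,0],[0,0,0,0,0,0],[0,0,0,0,0,0],[0,0,0,0,0,0],[0,0,0,0,0,0]]' 2.4 22;python3 -m jog '[[0,0,0,0,0,0],[0,0,0,0,0,0],[0,0,0,0,0,0],[0,0,0,0,0,0],[0,0,0,0,0,0]]';python3 -m jog '[[0,0,0,0,0,0],[0,0,0,0,0,0],[0,0,0,0,0,0],[0,0,0,0,0,0],[0,0,0,0,0,0]]'; python3 -c "
from h import *
delta([.6187,-.022,.207],85.6)
a,b=camera('top'),camera('scene')
k=np.hstack([cv2.resize(a[120:240,170:330],(400,300),interpolation=2),cv2.resize(b[100:260,240:453],(400,300),interpolation=2)])
cv2.imwrite('pics/cl.png',np.clip(k[:,:,::-1]*1.6,0,255).astype(np.uint8))"
```

```text
time: 7.6
position: [0.6189, -0.0228, 0.2067]
eef_rot: [0.0, 0.734, 0.679, -0.0]
ft_force: [-0.3, 0.4, -1.3]
opening: 0.0295
time: 8.1
position: [0.6189, -0.0226, 0.2067]
eef_rot: [0.0, 0.734, 0.679, -0.0]
ft_force: [-0.5, -0.2, -0.9]
opening: 0.0295
time: 8.6
position: [0.6189, -0.0227, 0.2067]
eef_rot: [0.0, 0.734, 0.679, -0.0]
ft_force: [0.1, 0.1, -1.5]
opening: 0.0296
t 8.6 pos [ 0.6189 -0.0227  0.2067] yaw 85.59 open 0.0296 F [ 0.1  0.1 -1.5]
row [0.066, -0.027, -0.031, 0.0, 0.0, -0.0]
```

View pics/cl.png

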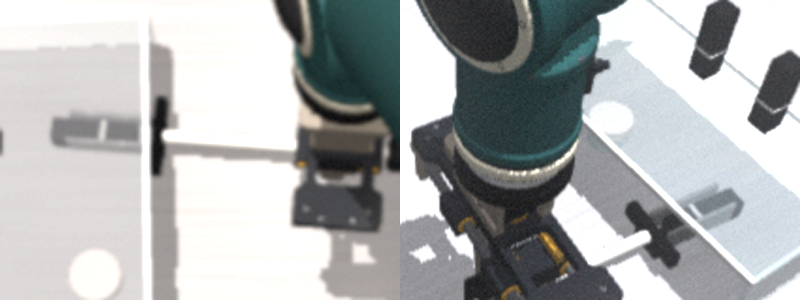

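Clamped: the opening stalled at 29.6 mm and the jaws are flush on the tube, which is still under the riser. Draw it out 13 cm.

```bash
python3 -m jog '[[-0.4,0,0,0,0,0],[-1.2,0,0,0,0,0],[-2.2,0,0,0,0,0],[-3.2,0,0,0,0,0],[-4.2,0,0,0,0,0]]'; python3 -m jog '[[-1,0,0,0,0,0],[-2,0,0,0,0,0],[-3,0,0,0,0,0],[-4,0,0,0,0,0],[-5,0,0,0,0,0]]'; python3 -m jog '[[-1,0,0,0,0,0],[-2,0,0,0,0,0],[-3,0,0,0,0,0],[-3.6,0,0,0,0,0],[-4,0,0,0,0,0]]'; python3 -m jog '[[0,0,0.1,0,0,0],[0,0,0.2,0,0,0],[0,0,0.3,0,0,0],[0,0,0.3,0,0,0],[0,0,0.3,0,0,0]]'; python3 -c "
from h import *
delta([.6187,-.15,.2035],85.6)
a,b=camera('top'),camera('scene')
k=np.hstack([cv2.resize(a[120:240,170:330],(400,300),interpolation=2),cv2.resize(b[100:260,240:453],(400,300),interpolation=2)])
cv2.imwrite('pics/out.png',np.clip(k[:,:,::-1]*1.6,0,255).astype(np.uint8))"
```

```text
time: 9.2
position: [0.6156, -0.066, 0.2067]
eef_rot: [0.0, 0.734, 0.679, -0.0]
ft_force: [-0.2, 0.4, -1.8]
opening: 0.0295
time: 9.7
position: [0.6117, -0.1153, 0.2067]
eef_rot: [0.0, 0.734, 0.679, -0.0]
ft_force: [0.8, -0.8, -1.7]
opening: 0.0297
time: 10.2
position: [0.6087, -0.1551, 0.2067]
eef_rot: [0.0, 0.734, 0.679, -0.0]
ft_force: [0.1, 0.6, -1.2]
opening: 0.0295
time: 10.7
position: [0.609, -0.1541, 0.2042]
eef_rot: [0.0, 0.734, 0.679, 0.0]
ft_force: [-0.7, -1.2, 4.3]
opening: 0.0296
t 10.7 pos [ 0.609  -0.1541  0.2042] yaw 85.61 open 0.0296 F [-0.7 -1.2  4.3]
row [0.481, 0.935, 0.069, 0.001, 0.0, 0.0]
```

View pics/out.png

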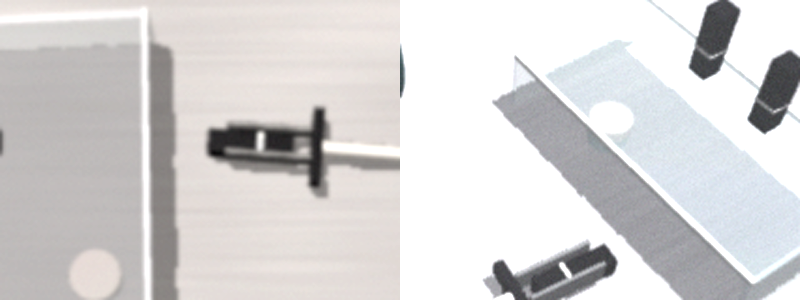

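The lipstick is out, with its far end at crop x≈208, well clear of the riser edge at 148. Contact force shows the reacher is down. Release and rise.

```bash
python3 -m jog '[[0,0,0,0,0,0],[0,0,0,0,0,0],[0,0,0,0,0,0],[0,0,0,0,0,0],[0,0,0,0,0,0]]' 9.1 15;python3 -m jog '[[0,0,0,0,0,0],[0,0,0,0,0,0],[0,0,0,0,0,0],[0,0,0,0,0,0],[0,0,0,0,0,0]]'; python3 -m jog '[[0,0,-1,0,0,0],[0,0,-3,0,0,0],[0,0,-6,0,0,0],[0,0,-9,0,0,0],[0,0,-12,0,0,0]]'; python3 -m jog '[[-3,0,-2,0,0,0],[-6,0,-4,0,0,0],[-9,0,-5,0,0,0],[-12,0,-5,0,0,0],[-14,0,-5,0,0,0]]'; python3 -m jog '[[0,0,0,0,0,0],[0,0,0,0,0,0],[0,0,0,0,0,0],[0,0,0,0,0,0],[0,0,0,0,0,0]]'; python3 -c "
from h import *
delta([.6,-.15,.3],85.6)
a,b=camera('top'),camera('scene')
far=ray('top',[(253,177)],.015);print('far end',far,'riser front',ray('top',[(229,177)],.0625))
k=np.hstack([cv2.resize(a[120:280,170:383],(400,300),interpolation=2),cv2.resize(b[100:310,180:460],(400,300),interpolation=2)])
cv2.imwrite('pics/end.png',np.clip(k[:,:,::-1]*1.6,0,255).astype(np.uint8))"
```

```text
time: 11.3
position: [0.6086, -0.1542, 0.2034]
eef_rot: [-0.0, 0.734, 0.679, -0.0]
ft_force: [0.4, 0.0, -0.0]
opening: 0.0675
time: 11.8
position: [0.6087, -0.1543, 0.2037]
eef_rot: [0.0, 0.734, 0.679, -0.0]
ft_force: [-0.1, -0.5, 0.2]
opening: 0.0911
time: 12.3
position: [0.6087, -0.1542, 0.3256]
eef_rot: [0.0, 0.734, 0.679, 0.0]
ft_force: [-0.0, 1.0, -0.2]
opening: 0.091
time: 12.8
position: [0.5973, -0.2965, 0.3752]
eef_rot: [0.001, 0.735, 0.678, -0.0]
ft_force: [-0.1, 0.4, -1.1]
opening: 0.0908
time: 13.3
position: [0.5983, -0.2926, 0.3738]
eef_rot: [-0.0, 0.733, 0.68, 0.0]
ft_force: [0.4, 0.6, 0.3]
opening: 0.0913
t 13.3 pos [ 0.5983 -0.2926  0.3738] yaw 85.69 open 0.0913 F [0.4 0.6 0.3]
row [14.228, -0.905, 7.384, 0.0, -0.0, 0.002]
far end [[0.62405511 0.08316184 0.015     ]] riser front [[0.60964297 0.12734122 0.0625    ]]
```

View pics/end.png

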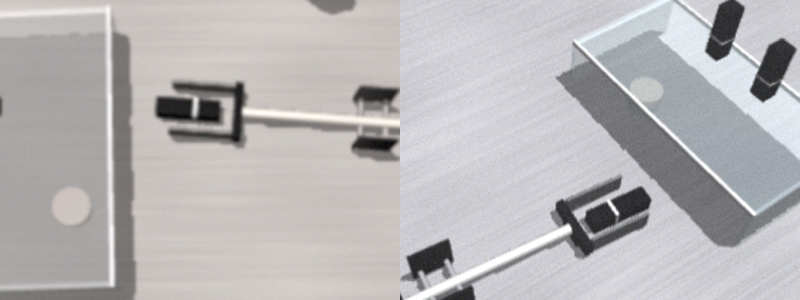

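The lipstick lies free between the open jaws, its far end about 44 mm clear of the riser. The reacher is on the dresser, the jar and upright tubes are where they were, and the robot is clear.

```bash
python3 -c "
from bench import *
print(hand_in(),sense()['time'])"
```

```text
the job is handed in; nothing more can be done
the job is handed in; nothing more can be done
```

The lipstick is out from under the riser, and I handed the job in at about 13.4 s of the 43 s allowed. `hand_in` gave no verdict.

- **Method:** I pinched the reacher's levers to 54 mm and carried it with the jaws open. I then slid the jaws around the lipstick under the riser and squeezed at 22 N. After drawing it out 13 cm, I set it down, released it and moved the arm away.
- **Final position:** The last pictures show the lipstick lying free between the open jaws. Its far end is about 44 mm in front of the riser's edge, and the reacher lies on the dresser.
- **Nothing else disturbed:** The jar and the two upright tubes are where they were, and the robot touches nothing.
- **Readings that differed:** While clamped, the width over the levers read 29.6 mm, where a 21 mm tube should give about 31 mm. The upward force also read about 7 N after the first pinch and 4 N at the set-down, both well under the limit. No check failed.

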